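# Seat the stone holder in the setting vise and keep it pressed home

### The job

Swing the captive cap on the stone-setting vise well aside so that its socket is fully uncovered. Then take the one holder with the square handle (it carries the rectangular stone) out of the wooden rack, leaving the two round-handled holders standing in it, turn it until the four ribs of its stem mesh with the socket's slots, and push it down against the spring until its flange sits flush on the vise. Finish while still gripping it and pressing it fully home, so that the setter can tighten the clamp screw: do not let go.

Things in the scene. Friction and masses are not known exactly. Their poses are not given: they have to be found in the camera images.
- socket (a point): Centre of the socket's mouth in the vise's flat top, 66 mm above the table; z up. The vise is fixed: round foot of 120 mm, square steel head 64 x 64 mm. Socket: 15 mm bore, 30 mm deep, with four slots 6.5 mm wide reaching 12.5 mm from the axis along the point's +x, -x, +y, -y. A brass spring pin stands in it, its top 14 mm below the mouth. Covered by the cap at first.
- pin (a joint): The spring pin in the socket, m: 0 up, grows as it is pushed down, stops at 0.012. It is pushed down about 0.0095 when the holder is home. The spring takes about 5 N to start and 9 N at 0.010, and throws the holder back up if it is let go.
- cap (a joint): The captive swivel cap, rad: 0 squarely over the socket, grows clockwise seen from above (away from the robot at vise yaw 0) to a stop at 1.75; starts at 0 to 0.2. Stays where it is left; about 0.04 N m stiff. A steel disc of 38 mm diameter on a flat arm, its top 7 mm above the vise's top.
- cap_knob (a point): A point on the axis of the round knurled knob that stands upright on the cap's disc (20 mm diameter, 30 mm high, its foot 7 mm above the vise's top); the point lies 15 mm above the knob's foot, 15 mm below its top. It goes round cap_pivot at 52 mm radius.
- cap_pivot (a point): A point on the vertical axis about which the cap swings, level with cap_knob; 52 mm from the socket's axis, on the -y side of socket's frame.
- holder_grip (a point): Centre of the square handle (22 x 22 mm, 48 mm high) of the holder to use, about 120 g, loose. z up; x and y are square to the flats and lie along the stem's four ribs. 29 mm above the underside of the flange (34 mm dia, 5 mm thick, right under the handle); the stone rises 11 mm above the handle. Starts upright in any one of the rack's three holes, at any yaw.
- holder_shoulder (a point): Centre of the underside of that holder's flange, 29 mm below holder_grip; meets socket when home. Below it is the stem, 24 mm long: a 12 mm round core with four ribs at quarter turns along x and y, 5 mm thick, reaching 11 mm from the axis, their lower edges rounded. Fits the socket in any of four quarter turns.
- rack: Fixed wooden block 64 x 196 x 36 mm, long along its y; origin at the centre of its underside. Three through holes of 24 mm, 64 mm apart along y, the middle one at the centre; the holders' flanges rest on its top with the stems hanging in the holes.
- holder_b_mid (a point): A round-handled holder (23 mm diameter handle, round stone, flange 34 mm), standing in the rack; point on its axis 29 mm above the flange's underside. Leave it there.
- holder_c_mid (a point): The other round-handled holder (same, smaller round stone), standing in the rack; point on its axis 29 mm above the flange's underside. Leave it there.

How it is judged:
By the outcome, as a careful person would: the job done as asked, in the order asked, and still so for the second after the job is handed in, while the arm keeps its last pose, push and grip.
It also fails if it takes over 58 s, if anything falls off the work surface, if the arm or the gripper's body presses on something with over 40 N, if the wrist force passes 120 N, or if a joint passes its speed limit or range.

### The arm

A 6-joint arm with a two-finger parallel gripper is mounted at the origin on the work surface. World frame = base frame: x ahead of the robot, y to its left, z up, the work surface at z = 0. Lengths are in m, angles in rad, forces in N, time in s.
With the tool pointing down it reaches from about 0.375 to 0.925 m from the base axis. Payload 5.7 kg.
Tool frame: the origin (TCP) lies at the very end of the fingers, on their centre line; the grasp point (between the pads) lies 19 mm behind it (robot.grasp_offset is the distance from the TCP to the grasp point, in m); z points along the fingers, y is the line along which they close (so a half turn about z gives the same grasp; the last joint's range is limited). The gripper opens to 88 mm and grips with 3 to 60 N. Pads are 20 mm wide; open, the fingers measure 115 mm over their backs; the gripper's body (75 mm by 178 mm) begins 61 mm behind the grasp point.
Start: joints at [1.173, 0.359, 1.51, -0, 1.272, -0.115], TCP at [0.167, 0.576, 0.223] pointing down, gripper open.
Joint ranges: [-2.97, 2.97], [-1.01, 2.36], [0.21, 2.38], [-0.96, 4.11], [0.2, 2.71], [-2.98, 2.98]. Speed limits (rad/s): [2.39, 2.39, 3.14, 3.14, 3.14, 3.14].

### API

Orientations are given as [roll, pitch, yaw] about the fixed x, y, z axes, in that order (R = Rz(yaw) Ry(pitch) Rx(roll)).
In Python, from cell import robot gives the robot as it stands.
- The arm moves only by the shell command python3 -m crank 'ROWS' [FORCE]. ROWS is JSON, a list of rows, each a list of 3 entries, a list of its own where there are three numbers: the shift along the tool's x, y, z in cm, then the turn, a rotation vector about the tool's x, y, z in degrees, then the opening, from -1 (shut) to 1 (fully open), so that 0 is half open. A call has 1 to 5 rows; each row shifts and turns the commanded pose from where the row before left it, along the tool's axes as they then stand; what a row does not reach is not made up. A row lasts 1/8 s, in which the tool goes at most 62.5 mm and 10.7 degrees, less where a joint would pass 70% of its speed; a pose out of reach is approached as far as the arm can. A call is refused whole if a number of a shift passes 6.25 or a number of a turn 10.7, either way. A call with a gripper value outside its range is refused whole. The fingers move at their own pace and stop on an object; FORCE is the grip in N (left out, the last holds). Time passes only in rows, so rows that do not move let the fingers close. It gives the time, the measured TCP pose, the force, the opening and the grip force at its end, in the units of the state.
- robot.get_obs(): the state, without advancing time (a new reading comes with each control period).
- robot.read_camera(name): name is "scene" or "top" or "wrist"; returns a dict with "frame" (480x640x3 uint8, red, green, blue), "z_map" (480x640 float32, m along the optical axis (not along the pixel's ray), 0 where there is no reading), "K" (3x3 intrinsics, pixels), "eye" and "attitude" of the camera in the world. Camera axes: x right, y up, looking along -z (the intrinsics and any distortion apply to the point x, -y, -z); pixel columns grow to the right and rows downward; lengths in m; the calibration is good to about 2 mm. A picture is of the moment at which its call begins.
- robot.hand_in(): hands the job in; it is judged then, once.
The state is a dict: "time_s": time; "joint_positions": joint angles; "joint_vel": joint speeds; "effort": joint torques, N m; "tool_pos": TCP position; "tool_rot": TCP orientation; "ft_force": force on the tool from outside, world axes, zero at the start; "moment": the same for the moment, N m; "opening": finger opening in m; "grasp_force": force on a finger pad.
Only numpy, scipy, OpenCV 4.12 (cv2) and the standard library are available. Lean on these libraries where they do the work, as an engineer would, in place of code of your own. Each camera call takes 0.05 s, during which the arm holds its last target. There are 200 camera calls.

## Working session

There is one attempt and no reset: what is moved stays moved. The work goes in short steps, Python scripts to look and compute and a shell command to move; the robot and the scene stay as the last step left them, time stands still between calls to the robot, and variables do not carry over. Pictures are saved under pics/ and viewed, at most 10 in all, crops included, and the job is handed in when it is done.

```bash
mkdir -p pics; ls
python3 - <<'E'
from cell import robot
import cv2,numpy as np
print(robot.get_obs())
for n in ["scene","top"]:
    c=robot.read_camera(n); cv2.imwrite(f"pics/{n}0.png",c["frame"][:,:,::-1]); np.savez(f"{n}0.npz",**{k:c[k] for k in c})
    print(n,c["K"],c["eye"],c["attitude"],c.keys())
E
```

```text
pics
{'time_s': 0.0, 'joint_positions': array([ 1.17288323e+00,  3.59481461e-01,  1.51142230e+00, -9.17969347e-06,
        1.27249659e+00, -1.15135175e-01]), 'joint_vel': array([ 0.00060393,  0.00122604, -0.00044007, -0.00127267, -0.00115376,
       -0.00103456]), 'effort': array([ 9.75118965e-04, -5.15371692e+01, -2.70734614e+01,  6.75318274e-02,
        3.47183074e-02, -1.21742150e-04]), 'tool_pos': array([0.16717763, 0.57552429, 0.22182747]), 'tool_rot': array([-3.13979592e+00, -1.98958651e-04,  2.85881726e+00]), 'ft_force': array([ 0.83797269, -0.23741905,  0.70400398]), 'moment': array([0.03423642, 0.00975357, 0.02733501]), 'grasp_force': 0.0, 'opening': 0.08799312609679477}
scene [[539.91551929   0.         328.32494763]
 [  0.         539.91551929 232.62660378]
 [  0.           0.           1.        ]] [1.09574967 0.41059101 0.60313186] [0.91300024 0.01986065 2.14924289] dict_keys(['frame', 'z_map', 'K', 'eye', 'attitude'])
top [[549.76466553   0.         318.19383352]
 [  0.         549.76466553 238.67943455]
 [  0.           0.           1.        ]] [0.41867131 0.03327051 0.96644495] [ 0.13276943 -0.00748821 -1.54250749] dict_keys(['frame', 'z_map', 'K', 'eye', 'attitude'])
```

View pics/top0.png

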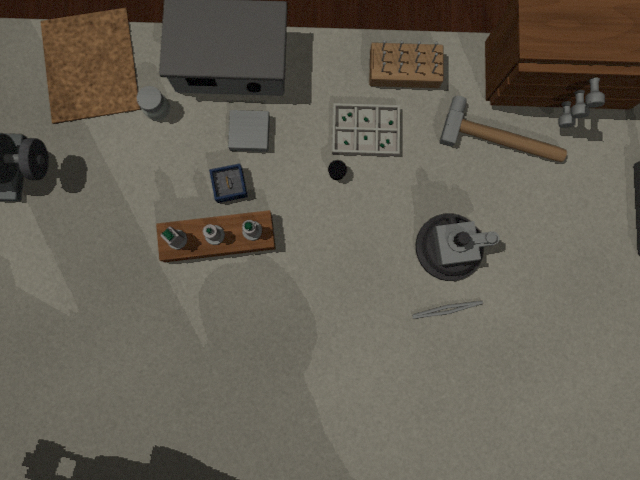

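View pics/scene0.png

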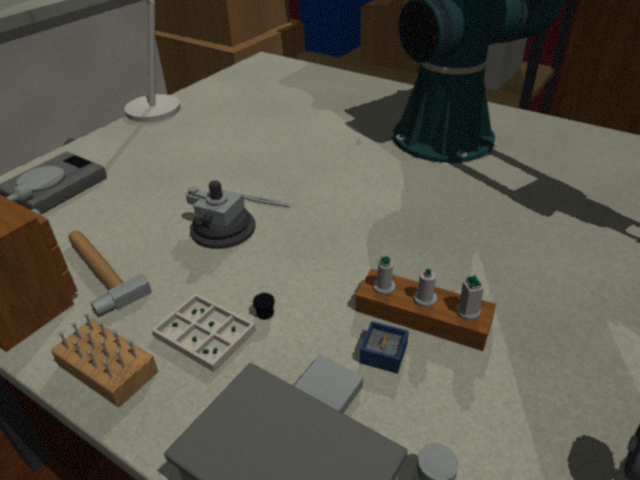

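The top view shows the vise at about (457,243) with its knob at (463,240) and cap pivot at (491,238). The rack covers (158–274, 212–260), and the square holder is its left one at (174,237). The scene view confirms the square handle, at (471,297).

```bash
cat > h.py <<'E'
import numpy as np,cv2
from scipy.spatial.transform import Rotation as Ro
def cloud(c):
    K=c["K"];z=c["z_map"];v,u=np.indices(z.shape)
    p=np.stack([(u-K[0,2])/K[0,0]*z,-(v-K[1,2])/K[1,1]*z,-z],-1)
    P=p@Ro.from_euler('xyz',c["attitude"]).as_matrix().T+c["eye"]
    P[z<=0]=np.nan
    return P
def proj(c,X):
    p=(np.asarray(X)-c["eye"])@Ro.from_euler('xyz',c["attitude"]).as_matrix()
    return np.array([c["K"][0,2]-c["K"][0,0]*p[...,0]/p[...,2],c["K"][1,2]+c["K"][1,1]*p[...,1]/p[...,2]]).T
def ray(c,uv,h):
    K=c["K"];uv=np.atleast_2d(np.asarray(uv,float))
    d=np.c_[(uv[:,0]-K[0,2])/K[0,0],-(uv[:,1]-K[1,2])/K[1,1],-np.ones(len(uv))]@Ro.from_euler('xyz',c["attitude"]).as_matrix().T
    return c["eye"]+d*((h-c["eye"][2])/d[:,2])[:,None]
def rect(P):
    r=cv2.minAreaRect((P[:,:2]*1000).astype(np.float32)); return np.round(r[0],1),np.round(r[1],1),round(r[2],1)
def sel(P,x0,x1,y0,y1,z0,z1):
    return P[(P[...,0]>x0)&(P[...,0]<x1)&(P[...,1]>y0)&(P[...,1]<y1)&(P[...,2]>z0)&(P[...,2]<z1)]
E
python3 - <<'E'
from h import *
for n in ["top","scene"]:
    c=np.load(n+"0.npz");P=cloud(c)
    if n=="top":
        for uv in [(457,225),(463,240),(491,238),(457,258),(174,237),(212,233),(250,229),(190,250),(350,300)]: print(uv,P[uv[1],uv[0]].round(4))
        k=P[240,463]; g=P[237,174]
    for nm,b,zs in [("knob",k,(.095,.11)),("head",k,(.06,.069)),("cap",k,(.07,.08))]:
        Q=sel(P,b[0]-.07,b[0]+.07,b[1]-.09,b[1]+.07,*zs); print(n,nm,len(Q),rect(Q),Q.mean(0).round(4))
    Q=sel(P,g[0]-.1,g[0]+.1,g[1]-.22,g[1]+.1,.033,.038);print(n,"rack",len(Q),rect(Q))
    for uv in [(174,237),(212,233),(250,229)]:
        b=P0[uv[1],uv[0]] if n!="top" else P[uv[1],uv[0]]
        Q=sel(P,b[0]-.025,b[0]+.025,b[1]-.025,b[1]+.025,.084,.092);print(n,uv,len(Q),rect(Q))
    if n=="top":P0=P
E
```

```text
(457, 225) [ 0.5686 -0.1996  0.0671]
(463, 240) [ 0.5392 -0.2006  0.0999]
(491, 238) [ 0.5468 -0.2522  0.0783]
(457, 258) [ 0.5136 -0.1995  0.0666]
(174, 237) [0.5318 0.2616 0.0899]
(212, 233) [0.5406 0.2018 0.0859]
(250, 229) [0.5482 0.1401 0.0909]
(190, 250) [0.517  0.2465 0.0386]
(350, 300) [ 0.4414 -0.029  -0.0012]
top knob 143 (array([ 542.6, -200.7]), array([21.1, 20.5]), 67.5) [ 0.5425 -0.1998  0.103 ]
top head 1066 (array([ 549.9, -218.6]), array([ 77.7, 101.5]), 9.3) [ 0.5395 -0.2036  0.0663]
top cap 472 (array([ 537.8, -217.2]), array([52. , 88.5]), 5.4) [ 0.5432 -0.218   0.0743]
top rack 2599 (array([568.3, 210. ]), array([112.4, 196.4]), 8.6)
top (174, 237) 93 (array([535.1, 269.5]), array([23. , 21.6]), 46.5)
top (212, 233) 91 (array([545.1, 205.8]), array([21.8, 20.3]), 15.2)
top (250, 229) 69 (array([553.9, 143.5]), array([19.9, 21. ]), 2.0)
scene knob 93 (array([ 544.6, -198.8]), array([19.6, 20.6]), 43.0) [ 0.5454 -0.1971  0.1004]
scene head 627 (array([ 548.8, -215.4]), array([ 77.3, 102.1]), 11.6) [ 0.5485 -0.1973  0.0647]
scene cap 290 (array([ 549. , -218.8]), array([36.6, 78.8]), 15.7) [ 0.548  -0.2143  0.0732]
scene rack 2979 (array([545.3, 207.7]), array([ 67.8, 195.9]), 8.7)
scene (174, 237) 125 (array([542.5, 270.8]), array([28.5, 17.9]), 84.3)
scene (212, 233) 57 (array([548.2, 209.8]), array([18. , 18.5]), 39.2)
scene (250, 229) 73 (array([559., 147.]), array([14. , 17.5]), 35.8)
```

```bash
R='[[-4,-4.4,0],[0,0,0],0]'; 
python3 -m crank '[[[-4,-4.4,0],[0,0,0],0],[[-4,-4.4,0],[0,0,0],0],[[-4,-4.4,0],[0,0,0],0],[[-4,-4.4,0],[0,0,0],0],[[-4,-4.4,0],[0,0,0],0]]' 25
python3 -m crank '[[[-4,-4.4,0],[0,0,0],0],[[-4,-4.4,0],[0,0,0],0],[[-4,-4.4,0],[0,0,0],0],[[-4,-4.4,0],[0,0,0],0],[[-4,-4.4,0],[0,0,0],0]]'
python3 -m crank '[[[-4,-4.4,0],[0,0,0],0],[[-4,-4.4,0],[0,0,0],0],[[-4,-4.4,0],[0,0,0],0],[[0,0,0],[0,0,0],0]]'
python3 - <<'E'
from cell import robot
from h import *
o=robot.get_obs();print(o["joint_positions"].round(3),o["tool_pos"],o["tool_rot"])
c=robot.read_camera("wrist");cv2.imwrite("pics/w1.png",c["frame"][:,:,::-1]);np.savez("w1.npz",**c)
print(c["eye"],c["attitude"])
P=cloud(c)
for nm,zs in [("knob",(.098,.108)),("head",(.063,.069)),("cap",(.07,.08))]:
    Q=sel(P,.47,.62,-.29,-.13,*zs); print(nm,len(Q),rect(Q) if len(Q) else 0)
E
```

```text
time_s: 0.72
tool_pos: [0.2984, 0.3073, 0.2225]
tool_rot: [-3.141, 0.0, 2.859]
ft_force: [1.3, 0.1, 0.9]
opening: 0.045
grasp_force: 0.0
time_s: 1.35
tool_pos: [0.4292, 0.0401, 0.2226]
tool_rot: [3.141, 0.0, 2.858]
ft_force: [1.5, 1.0, -0.3]
opening: 0.044
grasp_force: 0.0
time_s: 1.85
tool_pos: [0.509, -0.122, 0.2223]
tool_rot: [-3.141, 0.001, 2.855]
ft_force: [-0.6, 0.6, -0.1]
opening: 0.044
grasp_force: 0.0
[-3.670e-01  2.480e-01  1.675e+00 -1.000e-03  1.216e+00 -1.650e+00] [ 0.50895018 -0.12196195  0.22234803] [-3.14062002e+00  1.32149988e-03  2.85464301e+00]
[ 0.43409113 -0.09982144  0.38506091] [-0.29030299  0.00152151  1.28333106]
knob 282 (array([ 542.2, -203.8]), array([14.1, 20.1]), 48.7)
head 2288 (array([ 545.3, -220. ]), array([ 64.8, 101.4]), 9.3)
cap 1002 (array([ 542.4, -223.1]), array([23.2, 79.2]), 12.3)
```

View pics/w1.png

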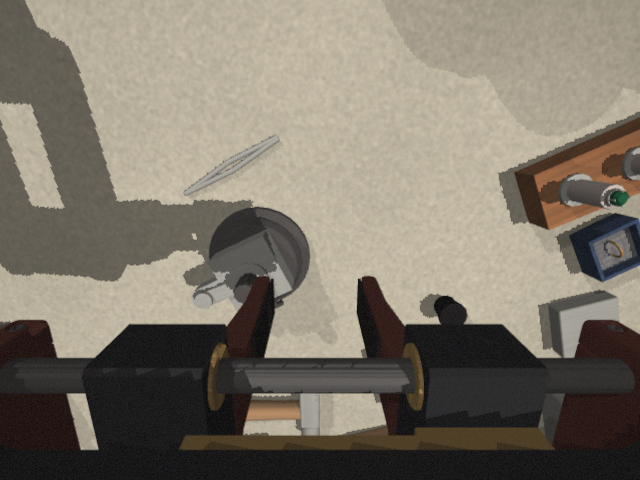

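The wrist view shows the knob at (245,285) and the pivot at (205,298), agreeing with the cloud: the vise yaw is about 9.3° and the socket is near (0.542,-0.202). Next I move over the knob, go down and grip it.

```bash
python3 -m crank '[[[-2.7,-3.4,0],[0,0,0],0],[[-2.7,-3.4,0],[0,0,0],0],[[0,0,5],[0,0,0],0],[[0,0,5],[0,0,0],0],[[0,0,3],[0,0,0],0]]'
python3 -m crank '[[[0,0,1.2],[0,0,0],0],[[0,0,0],[0,0,0],-1],[[0,0,0],[0,0,0],-1],[[0,0,0],[0,0,0],-1]]' 25
```

```text
time_s: 2.52
tool_pos: [0.5377, -0.1959, 0.0903]
tool_rot: [3.14, -0.004, 2.86]
ft_force: [0.5, -0.4, 0.0]
opening: 0.044
grasp_force: 0.0
time_s: 3.02
tool_pos: [0.5415, -0.2, 0.0822]
tool_rot: [-3.139, 0.004, 2.86]
ft_force: [1.4, -2.3, -0.4]
opening: 0.0195
grasp_force: 25.0
```

```bash
python3 -m crank '[[[-0.85,0.32,0],[0,0,10],-1],[[-0.85,0.32,0],[0,0,10],-1],[[-0.85,0.32,0],[0,0,10],-1],[[-0.85,0.32,0],[0,0,10],-1]]'
```

```text
time_s: 3.52
tool_pos: [0.5771, -0.2066, 0.0822]
tool_rot: [3.14, 0.004, 2.155]
ft_force: [1.4, -4.0, -1.5]
opening: 0.0196
grasp_force: 25.0
```

```bash
python3 -m crank '[[[-0.85,0.32,0],[0,0,10],-1],[[-0.85,0.32,0],[0,0,10],-1],[[-0.85,0.32,0],[0,0,10],-1],[[-0.85,0.32,0],[0,0,10],-1],[[-0.85,0.32,0],[0,0,10],-1]]'
python3 -m crank '[[[-0.4,0.15,0],[0,0,5],-1],[[0,0,0],[0,0,0],-1],[[0,0,0],[0,0,0],0],[[0,0,0],[0,0,0],0]]'
```

```text
time_s: 4.15
tool_pos: [0.6029, -0.2435, 0.0823]
tool_rot: [3.135, 0.002, 1.283]
ft_force: [5.2, -4.2, -2.1]
opening: 0.0198
grasp_force: 25.0
time_s: 4.65
tool_pos: [0.6002, -0.2456, 0.0813]
tool_rot: [3.142, -0.0, 1.201]
ft_force: [-0.4, -0.3, -0.3]
opening: 0.0357
grasp_force: 0.0
```

```bash
python3 -m crank '[[[0,0,-6],[0,0,0],0],[[0,0,-6],[0,0,0],0],[[0,0,-4],[0,0,0],0],[[0,0,0],[0,0,0],0]]'
python3 - <<'E'
from cell import robot
from h import *
o=robot.get_obs();print(o["joint_positions"].round(3),o["tool_pos"],o["tool_rot"])
c=robot.read_camera("wrist");np.savez("w2.npz",**c)
t=robot.read_camera("top");np.savez("t2.npz",**t)
a=c["frame"][:,:,::-1];uv=proj(c,[.542,-.202,.066]);print(uv)
b=t["frame"][:,:,::-1];uw=proj(t,[.542,-.202,.066]).astype(int)
crop=cv2.resize(b[uw[1]-60:uw[1]+60,uw[0]-60:uw[0]+60],(480,480),interpolation=cv2.INTER_CUBIC)
im=np.zeros((480,800,3),np.uint8);u,v=uv.astype(int)
u0=min(max(u-80,0),480);v0=min(max(v-120,0),240)
im[:,:320]=cv2.resize(a[v0:v0+240,u0:u0+160],(320,480));im[:,320:]=crop;print(u0,v0)
cv2.imwrite("pics/w2.png",im)
E
```

```text
time_s: 5.15
tool_pos: [0.6022, -0.2466, 0.2452]
tool_rot: [3.134, 0.001, 1.201]
ft_force: [-0.0, -0.4, 0.2]
opening: 0.0437
grasp_force: 0.0
[-0.495  0.41   1.371  0.     1.353 -0.125] [ 0.60221699 -0.24657248  0.24524189] [3.13406059e+00 9.29390915e-04 1.20091891e+00]
[243.10702355 200.58505115]
163 80
```

View pics/w2.png

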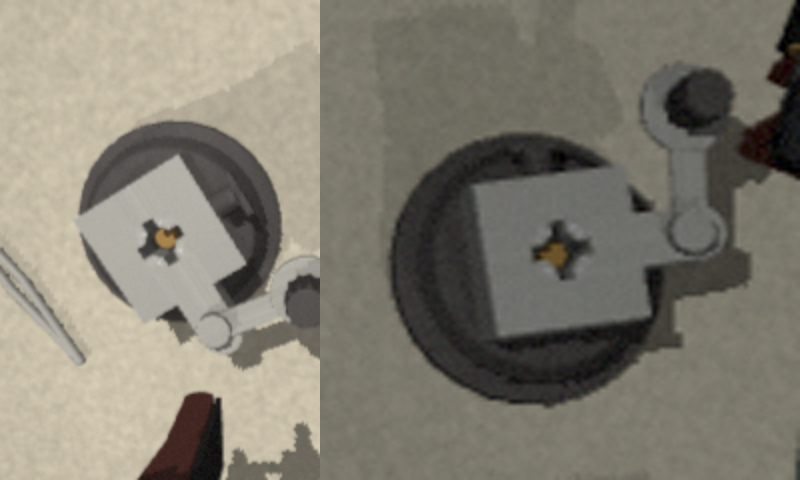

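The cap is well aside, at about 1.6 rad. The socket's cross, with the brass pin, is fully open at about (243,200) in the wrist frame, right where I predicted it. Next I measure it precisely.

```bash
cat > sock.py <<'E'
from h import *
import sys
def sock(c,g):
    f=c["frame"].astype(int);P=cloud(c)
    v,u=np.indices(f.shape[:2]);W=ray(c,np.c_[u.ravel(),v.ravel()],.066).reshape(*f.shape[:2],3)
    near=np.hypot(W[...,0]-g[0],W[...,1]-g[1])<.019
    lum=f.sum(-1);sat=f.max(-1)-f.min(-1);med=np.median(lum[near])
    m=near&((lum<.72*med)|(sat>45))
    m=cv2.morphologyEx(m.astype(np.uint8),cv2.MORPH_CLOSE,np.ones((3,3)))
    n,l,s,ce=cv2.connectedComponentsWithStats(m);k=1+s[1:,4].argmax()
    Q=W[l==k][:,:2]; ctr=Q.mean(0)
    d=Q-ctr;r=np.hypot(*d.T);far=r>.0085
    a=np.angle((np.exp(4j*np.arctan2(d[far,1],d[far,0]))).sum())/4
    H=sel(P,g[0]-.05,g[0]+.05,g[1]-.03,g[1]+.05,.062,.07)
    return ctr*1000,len(Q),np.degrees(a),(np.ptp(Q,axis=0)*1000),rect(H)
if __name__=="__main__":
    for n in sys.argv[1:]: print(n,sock(np.load(n),(.542,-.202)))
E
python3 sock.py w2.npz t2.npz
python3 - <<'E'
from h import *
for n in ["t2.npz","top0.npz"]:
    c=np.load(n);P=cloud(c)
    Q=sel(P,.5,.58,.24,.30,.084,.092);print(n,len(Q),rect(Q))
    Q=sel(P,.5,.58,.24,.30,.06,.115);print(n,len(Q),rect(Q))
E
```

```text
w2.npz (array([ 541.85349882, -201.92895661]), 295, np.float64(9.815097606611484), array([24.88580392, 24.40899403]), (array([ 541.8, -202.5]), array([64.9, 64.1]), 9.3))
t2.npz (array([ 540.11627773, -201.17672183]), 105, np.float64(8.756256991113982), array([23.36084923, 23.21992048]), (array([ 540.2, -201.6]), array([64.3, 65.3]), 9.4))
t2.npz 95 (array([535.3, 269.6]), array([22.8, 21.7]), 47.7)
t2.npz 267 (array([535.3, 269.3]), array([23.2, 22. ]), 47.7)
top0.npz 93 (array([535.1, 269.5]), array([23. , 21.6]), 46.5)
top0.npz 265 (array([535.2, 269.3]), array([22.8, 22.3]), 47.7)
```

```bash
python3 -m crank '[[[5.1,-3.1,0],[0,0,0],0],[[5.1,-3.1,0],[0,0,0],0],[[5.1,-3.1,0],[0,0,0],0],[[5.1,-3.1,0],[0,0,0],0]]'
python3 -m crank '[[[5.1,-3.1,0],[0,0,0],0],[[5.1,-3.1,0],[0,0,0],0],[[5.1,-3.1,0],[0,0,0],0],[[5.1,-3.1,0],[0,0,0],0],[[0,0,0],[0,0,0],0]]'
python3 -m crank '[[[0,0,0],[0,0,10.6],0],[[0,0,0],[0,0,10.6],0],[[0,0,0],[0,0,0],0]]'
python3 - <<'E'
from cell import robot
from h import *
o=robot.get_obs();print(o["tool_pos"],o["tool_rot"])
c=robot.read_camera("wrist");np.savez("w3.npz",**c)
cv2.imwrite("pics/w3.png",c["frame"][:,:,::-1])
P=cloud(c);print(proj(c,[.536,.2695,.09]))
for z in [(.084,.092),(.06,.115),(.095,.115)]:
    Q=sel(P,.5,.58,.24,.30,*z);print(len(Q),rect(Q) if len(Q) else 0)
print(rect(sel(P,.45,.63,.08,.34,.033,.038)))
E
```

```text
time_s: 5.75
tool_pos: [0.5564, -0.0087, 0.2385]
tool_rot: [-3.138, 0.001, 1.2]
ft_force: [1.4, 0.3, -0.9]
opening: 0.0443
grasp_force: 0.0
time_s: 6.38
tool_pos: [0.514, 0.2277, 0.2385]
tool_rot: [-3.138, 0.002, 1.206]
ft_force: [-0.4, 0.1, -0.2]
opening: 0.0441
grasp_force: 0.0
time_s: 6.75
tool_pos: [0.5159, 0.223, 0.2392]
tool_rot: [-3.14, 0.003, 0.832]
ft_force: [0.9, -0.1, -0.9]
opening: 0.0437
grasp_force: 0.0
[0.5158779  0.22304238 0.23916416] [-3.14042138e+00  2.92749839e-03  8.31625536e-01]
[297.05613688 175.47385984]
279 (array([536.9, 268.7]), array([22. , 21.2]), 46.2)
616 (array([537. , 268.8]), array([21.9, 21.4]), 47.4)
260 (array([536.8, 269. ]), array([17.6, 13.2]), 47.0)
(array([546. , 205.2]), array([ 64.2, 196.9]), 8.5)
```

View pics/w3.png

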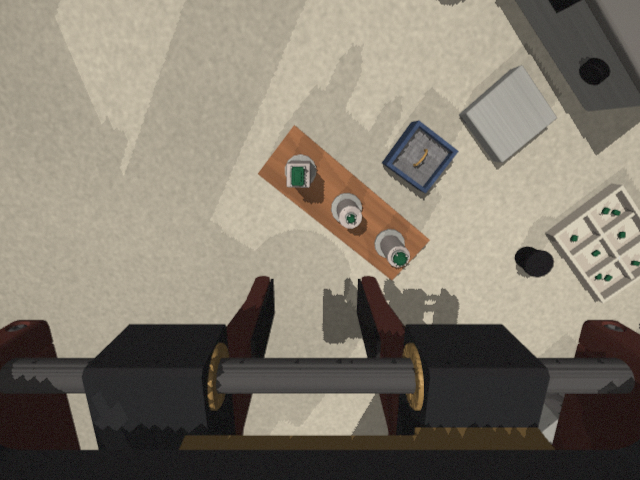

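The square holder is at (299,175), its flats square to the tool. The measured pose is (0.537, 0.269) with yaw about 47.3°, and the tool yaw is 47.6°.

```bash
python3 -m crank '[[[4.8,-1.5,0],[0,0,0],0],[[0,0,5],[0,0,0],0],[[0,0,5],[0,0,0],0],[[0,0,2],[0,0,0],0],[[0,0,0],[0,0,0],0]]'
```

```text
time_s: 7.42
tool_pos: [0.5362, 0.2686, 0.1183]
tool_rot: [-3.139, 0.005, 0.833]
ft_force: [0.3, -0.6, 0.8]
opening: 0.0439
grasp_force: 0.0
```

```bash
python3 -m crank '[[[0,0,3.5],[0,0,0],0],[[0,0,3.5],[0,0,0],0],[[0,0,0],[0,0,0],0]]'
python3 -m crank '[[[0,0,0],[0,0,0],-1],[[0,0,0],[0,0,0],-1],[[0,0,0],[0,0,0],-1]]' 45
```

```text
time_s: 7.8
tool_pos: [0.5367, 0.269, 0.0496]
tool_rot: [-3.14, 0.003, 0.832]
ft_force: [0.5, 0.7, -0.3]
opening: 0.0442
grasp_force: 0.0
time_s: 8.18
tool_pos: [0.5387, 0.2706, 0.0522]
tool_rot: [3.141, -0.002, 0.831]
ft_force: [-2.7, 1.4, 7.0]
opening: 0.0222
grasp_force: 45.0
```

```bash
python3 -m crank '[[[0,0,0],[0,0,0],-1],[[0,0,-3],[0,0,0],-1],[[0,0,-5],[0,0,0],-1],[[0,0,-5],[0,0,0],-1],[[0,0,0],[0,0,0],-1]]'
python3 - <<'E'
from cell import robot
o=robot.get_obs();print(o["tool_pos"],o["tool_rot"],o["ft_force"],o["joint_positions"].round(3))
E
```

```text
time_s: 8.8
tool_pos: [0.5411, 0.271, 0.1855]
tool_rot: [3.137, -0.008, 0.831]
ft_force: [0.1, 0.2, -1.8]
opening: 0.0218
grasp_force: 45.0
[0.54107375 0.27100349 0.18547647] [ 3.13703041 -0.00812741  0.8310535 ] [ 0.06078019  0.20262221 -1.79064213] [ 0.35   0.396  1.551 -0.     1.186  1.09 ]
```

```bash
python3 -m crank '[[[-4.35,4,0],[0,0,0],-1],[[-4.35,4,0],[0,0,0],-1],[[-4.35,4,0],[0,0,0],-1],[[-4.35,4,0],[0,0,0],-1]]'
python3 -m crank '[[[-4.35,4,0],[0,0,0],-1],[[-4.35,4,0],[0,0,0],-1],[[-4.35,4,0],[0,0,0],-1],[[-4.35,4,0],[0,0,0],-1],[[0,0,0],[0,0,0],-1]]'
python3 -m crank '[[[0,0,0],[0,0,9.6],-1],[[0,0,0],[0,0,9.6],-1],[[0,0,0],[0,0,9.6],-1],[[0,0,0],[0,0,9.6],-1],[[0,0,0],[0,0,0],-1]]'
python3 - <<'E'
from cell import robot
from h import *
for i in range(3):
    o=robot.get_obs();print(o["tool_pos"].round(4),np.degrees(o["tool_rot"]).round(2))
    c=robot.read_camera("wrist")
np.savez("w4.npz",**c);cv2.imwrite("pics/w4.png",c["frame"][:,:,::-1]);s=robot.read_camera("scene");np.savez("s4.npz",**s)
u,v=proj(s,[.5415,-.202,.12]).astype(int);cv2.imwrite("pics/s4.png",cv2.resize(s["frame"][v-75:v+75,u-100:u+100,::-1],(800,600),interpolation=cv2.INTER_CUBIC));print(u,v)
E
```

```text
time_s: 9.3
tool_pos: [0.5376, 0.0318, 0.1795]
tool_rot: [-3.14, 0.001, 0.831]
ft_force: [0.6, 0.7, -0.6]
opening: 0.0218
grasp_force: 45.0
time_s: 9.93
tool_pos: [0.539, -0.2069, 0.1795]
tool_rot: [3.142, 0.001, 0.826]
ft_force: [0.1, 0.6, -1.7]
opening: 0.0218
grasp_force: 45.0
time_s: 10.55
tool_pos: [0.5388, -0.2013, 0.1797]
tool_rot: [-3.14, 0.002, 0.163]
ft_force: [0.6, -0.9, -0.6]
opening: 0.022
grasp_force: 45.0
[ 0.5388 -0.2013  0.1797] [-1.7991e+02  1.0000e-01  9.3400e+00]
[ 0.5389 -0.2016  0.1799] [-1.7993e+02  8.0000e-02  9.4500e+00]
[ 0.5391 -0.2018  0.1801] [-1.7995e+02  6.0000e-02  9.4400e+00]
212 172
```

View pics/s4.png

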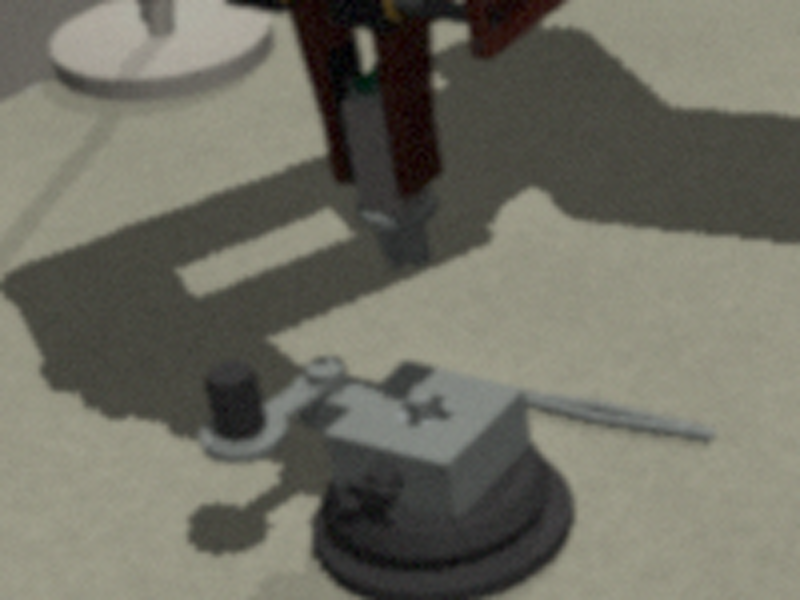

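The scene crop shows the holder upright in the fingers, its flange at (395,215), above the open socket at (425,408). I check its offset from the tool with the wrist camera.

```bash
python3 sock.py w4.npz
python3 - <<'E'
from h import *
from scipy.optimize import least_squares
c=np.load("w4.npz");P=cloud(c);T=np.array([.539,-.2016,.18])
for z0 in np.arange(.135,.27,.008):
    Q=sel(P,T[0]-.03,T[0]+.03,T[1]-.03,T[1]+.03,z0,z0+.008)
    if len(Q)>5: print(round(z0,3),len(Q),Q.min(0).round(4),Q.max(0).round(4))
E
```

```text
w4.npz (array([ 541.52548155, -203.6604527 ]), 457, np.float64(5.180375940445094), array([24.46206723, 30.76903417]), (array([ 541.7, -202.1]), array([64.3, 64. ]), 9.4))
0.143 26 [ 0.547  -0.2029  0.143 ] [ 0.5487 -0.1986  0.1499]
0.159 46 [ 0.5429 -0.2156  0.165 ] [ 0.554 -0.187  0.167]
0.167 589 [ 0.542  -0.2153  0.167 ] [ 0.5543 -0.1871  0.175 ]
0.175 297 [ 0.5448 -0.2189  0.175 ] [ 0.5535 -0.1817  0.183 ]
0.183 510 [ 0.5454 -0.2198  0.183 ] [ 0.5537 -0.1809  0.191 ]
0.191 586 [ 0.5451 -0.2199  0.191 ] [ 0.5543 -0.1809  0.199 ]
0.199 698 [ 0.5445 -0.2206  0.199 ] [ 0.5541 -0.1808  0.207 ]
0.207 817 [ 0.5446 -0.2203  0.207 ] [ 0.554  -0.1797  0.215 ]
0.215 1990 [ 0.526 -0.222  0.215] [ 0.5543 -0.1789  0.223 ]
0.223 1566 [ 0.5312 -0.2228  0.223 ] [ 0.5545 -0.1782  0.231 ]
0.231 638 [ 0.5364 -0.2175  0.231 ] [ 0.5538 -0.1831  0.239 ]
0.239 359 [ 0.5257 -0.2166  0.239 ] [ 0.5538 -0.1841  0.247 ]
0.247 214 [ 0.5258 -0.2165  0.247 ] [ 0.5534 -0.1861  0.2549]
0.255 324 [ 0.525  -0.2164  0.2551] [ 0.5491 -0.1886  0.263 ]
0.263 732 [ 0.5317 -0.2153  0.263 ] [ 0.569  -0.1716  0.271 ]
```

View pics/w4.png

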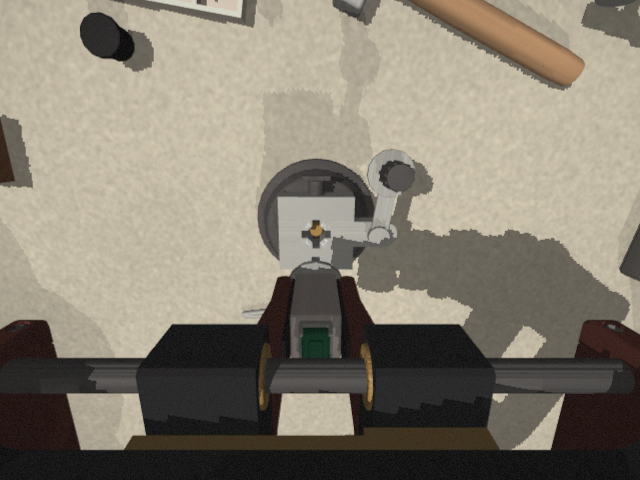

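The wrist view shows the handle's front face between the fingers, the flange rim at (316,268) and the open socket at (316,232), square to the tool. From this one view I work out the offset from holder axis to socket.

Run:
```python
from h import *
from scipy.optimize import least_squares
c=np.load("w4.npz");P=cloud(c);T=np.array([.539,-.2016,.18]);a=np.radians(9.4)
B=np.array([[np.cos(a),np.sin(a),0],[np.sin(a),-np.cos(a),0],[0,0,1]])
L=((P-T)@B.T)*1000; L=L.reshape(-1,3)
f=L[(abs(L[:,1])<9)&(L[:,2]>-4)&(L[:,2]<30)&(L[:,0]>5)&(L[:,0]<20)]
print("face",len(f),np.median(f[:,0]),np.polyfit(f[:,1],f[:,0],1),np.polyfit(f[:,2],f[:,0],1))
top=L[(abs(L[:,1])<14)&(abs(L[:,0])<14)&(L[:,2]>34)&(L[:,2]<42)];print("top rim",len(top),top.min(0),top.max(0),np.median(top,0))
s=L[(abs(L[:,1])<8)&(L[:,2]>-36)&(L[:,2]<-20)&(abs(L[:,0])<20)];print("stem",len(s),np.median(s,0) if len(s) else 0)
fl=L[(np.abs(L[:,1])<18)&(L[:,2]<-8)&(L[:,2]>-16)&(L[:,0]>0)&(L[:,0]<25)]
out=np.array([fl[abs(fl[:,1]-y)<1][:,0].max() for y in range(-13,14,2)]);ys=np.arange(-13,14,2)
r=least_squares(lambda p:np.hypot(out-p[0],ys-p[1])-17,[0,0]);print("flange",len(fl),r.x,r.fun.round(1),np.median(fl[:,2]))
S=np.array([.5417,-.2021,.066]);print("socket",(B@(S-T))*1000)
fe=ray(c,[[316,232]],.066)[0];print("socket px",(B@(fe-T))*1000)
```

```text
face 1115 8.93835635875977 [1.63760408e-03 8.94673975e+00] [1.22517840e-03 8.92882513e+00]
top rim 1666 [-11.89231253 -13.99021657  34.00729156] [12.0866723 13.8681534 41.9951518] [ 6.23832524  0.18374819 37.63220585]
stem 22 [  8.94874774   0.92820815 -32.76195054]
flange 550 [-1.96517309  0.50367265] [ 0.4  0.2 -0.3  0.1 -0.3 -0.2  0.1  0.2 -0.2 -0.3 -0.2  0.4 -0.   0.3] -10.567752931845671
socket [   2.58208186    0.93426618 -114.        ]
socket px [   4.2738151     1.07221225 -114.        ]
```

```bash
python3 -m crank '[[[0.46,0.04,3],[0,0,0],-1],[[0,0,3],[0,0,0],-1],[[0,0,0],[0,0,0],-1],[[0,0,0],[0,0,0],-1]]'
cat > rel.py <<'E'
from h import *
from cell import robot
from scipy.optimize import least_squares
import sys
c=robot.read_camera("wrist");o=robot.get_obs();P=cloud(c);T=o["tool_pos"];print(T.round(4),np.degrees(o["tool_rot"]).round(2),o["ft_force"].round(1))
np.savez(sys.argv[1]+".npz",**c);cv2.imwrite("pics/"+sys.argv[1]+".png",c["frame"][:,:,::-1])
a=np.radians(9.4)
B=np.array([[np.cos(a),np.sin(a),0],[np.sin(a),-np.cos(a),0],[0,0,1]])
L=((P-T)@B.T)*1000; L=L.reshape(-1,3)
f=L[(abs(L[:,1])<9)&(L[:,2]>-4)&(L[:,2]<30)&(L[:,0]>4)&(L[:,0]<20)]
print("face axis x",np.median(f[:,0])-11)
fl=L[(np.abs(L[:,1])<18)&(L[:,2]<-8)&(L[:,2]>-16)&(L[:,0]>0)&(L[:,0]<25)]
ys=np.arange(-13,14,2);out=np.array([fl[abs(fl[:,1]-y)<1][:,0].max() for y in ys])
r=least_squares(lambda p:np.hypot(out-p[0],ys-p[1])-17,[0,0]);print("flange",r.x)
zw=L[:,2]/1000+T[2];h=L[(zw>.063)&(zw<.069)&(abs(L[:,0])<45)&(abs(L[:,1])<40)]
xe=np.percentile(h[abs(h[:,1])<25][:,0],[0.5,99.5]);q=h[(h[:,0]>xe[1]-20)]
ye=np.percentile(q[q[:,1]<40][:,1],[.5,99.5]);print("head x far edge-32:",xe[1]-32,"y edges",ye,"left edge+32",ye[0]+32,"yaw",rect(h),len(h))
E
python3 rel.py w5
```

```text
time_s: 11.25
tool_pos: [0.5447, -0.2027, 0.1215]
tool_rot: [3.141, -0.001, 0.161]
ft_force: [0.2, 0.3, -0.3]
opening: 0.0216
grasp_force: 45.0
[ 0.545  -0.2029  0.1219] [ 1.7993e+02 -9.0000e-02  9.2200e+00] [ 0.1  0.1 -1.3]
face axis x -2.4668269083507504
flange [-2.2839178   0.04539431]
head x far edge-32: -2.9929578296006376 y edges [-33.01252395  30.3613942 ] left edge+32 -1.0125239491944313 yaw (array([-1002.4,  3264.4]), array([73420.5, 60531.1]), 89.7) 5263
```

```bash
python3 -c "
import cv2;a=cv2.imread('pics/w5.png')[140:340,200:440];cv2.imwrite('pics/w5c.png',cv2.resize(a,(720,600),interpolation=cv2.INTER_CUBIC))"
```

```text
(no output)
```

View pics/w5c.png

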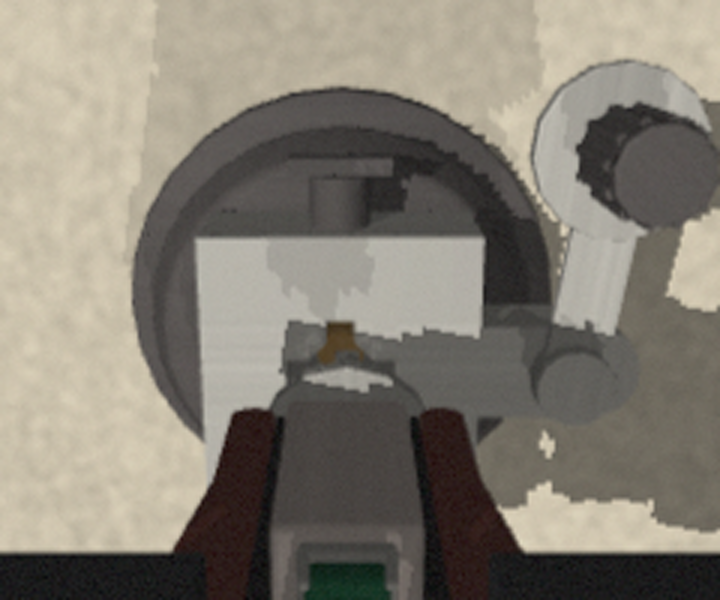

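The crop shows the head's far edge at crop row 237 (columns 195–485), the socket's far slot at (340,325), and the flange arc spanning columns 272–422.

Run:
```python
from h import *
c=np.load("w5.npz");T=np.array([.545,-.2029,.1219]);a=np.radians(9.4)
B=np.array([[np.cos(a),np.sin(a),0],[np.sin(a),-np.cos(a),0],[0,0,1]])
f=lambda x,y:[200+(x+.5)/3-.5,140+(y+.5)/3-.5]
R=ray(c,[f(195,237),f(485,237),f(340.5,321)],.066);L=(R-T)@B.T*1000;print(L.round(2)); print("ctr y",L[:2,1].mean(),"x",L[:2,0].mean()-32,"slot",L[2,0]-12.5)
z=.1219-.0105
R=ray(c,[f(272,400),f(422,400),f(347,358)],z);print(((R-T)@B.T*1000).round(2))
```

```text
[[ 29.07 -33.46 -55.9 ]
 [ 28.84  30.91 -55.9 ]
 [  9.41  -1.27 -55.9 ]]
ctr y -1.278598539179546 x -3.0433950700420915 slot -3.085760142016005
[[  8.46 -13.69 -10.5 ]
 [  8.35  13.98 -10.5 ]
 [ 16.62   0.17 -10.5 ]]
```

```bash
python3 -m crank '[[[-0.07,-0.135,0],[0,0,0],-1],[[0,0,1.2],[0,0,0],-1],[[0,0,0],[0,0,0],-1]]'
python3 -m crank '[[[0,0,0.4],[0,0,0],-1],[[0,0,0],[0,0,0],-1]]'
python3 -m crank '[[[0,0,0.3],[0,0,0],-1],[[0,0,0],[0,0,0],-1]]'
```

```text
time_s: 11.68
tool_pos: [0.5424, -0.2009, 0.1078]
tool_rot: [-3.141, 0.002, 0.161]
ft_force: [0.9, 0.3, -1.4]
opening: 0.0221
grasp_force: 45.0
time_s: 11.92
tool_pos: [0.543, -0.2012, 0.1043]
tool_rot: [-3.141, 0.001, 0.16]
ft_force: [0.2, 0.3, -2.0]
opening: 0.0217
grasp_force: 45.0
time_s: 12.18
tool_pos: [0.5431, -0.2013, 0.1015]
tool_rot: [-3.141, 0.0, 0.161]
ft_force: [0.8, 0.0, -1.2]
opening: 0.0221
grasp_force: 45.0
```

```bash
python3 -m crank '[[[0,0,0.2],[0,0,0],-1],[[0,0,0],[0,0,0],-1]]'
python3 -m crank '[[[0,0,0.2],[0,0,0],-1],[[0,0,0],[0,0,0],-1]]'
```

```text
time_s: 12.42
tool_pos: [0.5432, -0.2013, 0.0996]
tool_rot: [-3.142, 0.0, 0.161]
ft_force: [-0.1, 0.8, -1.4]
opening: 0.0219
grasp_force: 45.0
time_s: 12.68
tool_pos: [0.5431, -0.2012, 0.0975]
tool_rot: [-3.141, 0.0, 0.16]
ft_force: [-0.5, -1.0, -1.8]
opening: 0.0215
grasp_force: 45.0
```

```bash
python3 -m crank '[[[0,0,0.3],[0,0,0],-1],[[0,0,0.3],[0,0,0],-1],[[0,0,0],[0,0,0],-1]]'
python3 -m crank '[[[0,0,0.3],[0,0,0],-1],[[0,0,0],[0,0,0],-1]]'
```

```text
time_s: 13.05
tool_pos: [0.5433, -0.2014, 0.0918]
tool_rot: [3.141, -0.0, 0.16]
ft_force: [-0.9, 0.3, 2.7]
opening: 0.0217
grasp_force: 45.0
time_s: 13.3
tool_pos: [0.5433, -0.2014, 0.0888]
tool_rot: [3.141, -0.0, 0.16]
ft_force: [-1.6, 0.5, 4.5]
opening: 0.0219
grasp_force: 45.0
```

```bash
python3 -m crank '[[[0,0,0.3],[0,0,0],-1],[[0,0,0],[0,0,0],-1]]' 60
python3 -m crank '[[[0,0,0.3],[0,0,0],-1],[[0,0,0],[0,0,0],-1]]'
python3 -m crank '[[[0,0,0.1],[0,0,0],-1],[[0,0,0],[0,0,0],-1]]'
```

```text
time_s: 13.55
tool_pos: [0.5433, -0.2014, 0.0859]
tool_rot: [3.141, -0.0, 0.161]
ft_force: [-0.6, 1.1, 6.3]
opening: 0.0217
grasp_force: 60.0
time_s: 13.8
tool_pos: [0.5433, -0.2014, 0.083]
tool_rot: [3.141, -0.0, 0.161]
ft_force: [-1.8, 1.1, 6.7]
opening: 0.0218
grasp_force: 60.0
time_s: 14.05
tool_pos: [0.5434, -0.2014, 0.0822]
tool_rot: [3.141, -0.0, 0.161]
ft_force: [-2.3, 0.2, 7.3]
opening: 0.0219
grasp_force: 60.0
```

```bash
python3 -m crank '[[[0,0,0.1],[0,0,0],-1],[[0,0,0],[0,0,0],-1]]'
python3 -m crank '[[[0,0,0.1],[0,0,0],-1],[[0,0,0],[0,0,0],-1]]'
python3 -m crank '[[[0,0,0.1],[0,0,0],-1],[[0,0,0],[0,0,0],-1]]'
```

```text
time_s: 14.3
tool_pos: [0.5434, -0.2014, 0.0822]
tool_rot: [3.141, -0.0, 0.161]
ft_force: [-3.5, 3.0, 15.9]
opening: 0.0217
grasp_force: 60.0
time_s: 14.55
tool_pos: [0.5434, -0.2014, 0.0822]
tool_rot: [3.141, -0.001, 0.161]
ft_force: [-5.3, 3.0, 24.5]
opening: 0.0218
grasp_force: 60.0
time_s: 14.8
tool_pos: [0.5435, -0.2014, 0.0822]
tool_rot: [3.141, -0.001, 0.161]
ft_force: [-8.4, 4.0, 33.0]
opening: 0.0218
grasp_force: 60.0
```

```bash
python3 -m crank '[[[0,0,-0.1],[0,0,0],-1],[[0,0,0],[0,0,0],-1],[[0,0,0],[0,0,0],-1]]'
python3 rel.py w6
python3 - <<'E'
from h import *
from cell import robot
s=robot.read_camera("scene");u,v=proj(s,[.5415,-.202,.08]).astype(int);cv2.imwrite("pics/s6.png",cv2.resize(s["frame"][v-60:v+60,u-80:u+80,::-1],(800,600),interpolation=cv2.INTER_CUBIC))
E
```

```text
time_s: 15.18
tool_pos: [0.5434, -0.2014, 0.0822]
tool_rot: [3.141, -0.001, 0.161]
ft_force: [-5.8, 3.7, 24.1]
opening: 0.0218
grasp_force: 60.0
[ 0.5434 -0.2014  0.0822] [ 1.7995e+02 -4.0000e-02  9.2100e+00] [-6.3  3.3 24.8]
face axis x -2.1385385102304113
flange [9.63810681 0.07201675]
head x far edge-32: -1.5315763533376376 y edges [-31.32654998  32.15738713] left edge+32 0.6734500156974264 yaw (array([5155.6, 4167.9]), array([50940.5, 71643.8]), 0.1) 5838
```

View pics/s6.png

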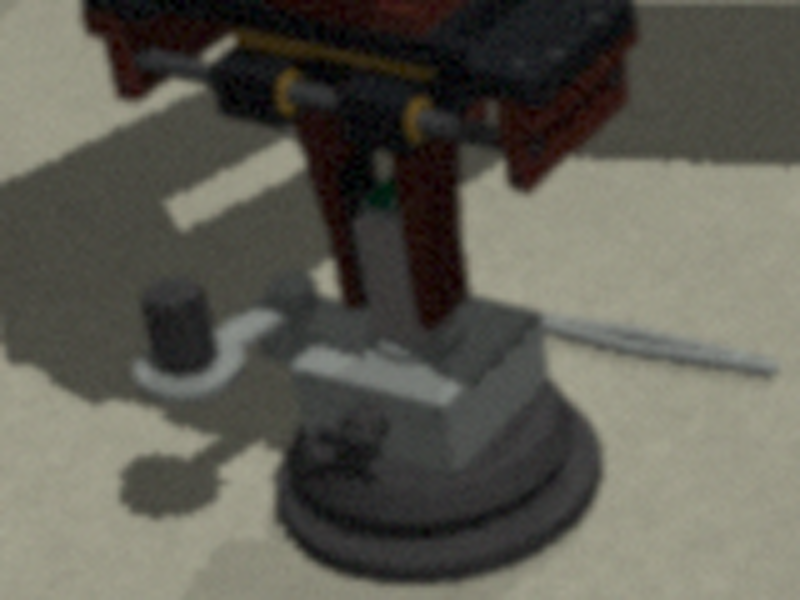

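The scene crop shows the flange flat on the head at (400,345), the cap aside at (178,330) and the grip holding. The arm stopped hard after 9.6 mm of spring travel and presses with about 24 N. I hand in.

```bash
python3 -c "
from cell import robot
print(robot.hand_in())"
```

```text
the job is handed in; nothing more can be done
None
```

I swung the cap about 1.6 rad aside, took the square-handled holder from the rack and pressed it fully home in the socket, where it is still gripped and held down with about 24 N; the job is handed in at about 15 s.

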